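Reassemble the stacking dressing-dish tower

TASK

Put the washed set of steel dressing dishes back together on its round dark stand: the deep pot without a divider lowest, on it the dish divided in two halves, on that the dish divided in four quarters, and the knobbed lid on top. Each must stand upright and be fully seated, its foot in the part below, and the tower left standing free; leave the jar, the vial and the timer where they are.

Things in the scene. Friction and masses are not known exactly. Their poses are not given: they have to be found in the camera images.
- stand: Round dark steel stand, fixed to the worktop for the job: 76 mm across, 14 mm high, with a round socket in its top, 51 mm wide, 10 mm deep, that takes a dish's foot. Origin: centre of its underside (on the worktop); z up. It is the lowest and the only dark part of the set. (To the left, over the sink, wall shelves hang from 0.54 m up: keep the elbow clear.)
- deep_pot: Plain steel round dish, loose: straight body 56 mm across, mouth 50 mm inside; below it a foot 7 mm high tapering from 45 to 36 mm across, which drops into the mouth of the part below until the body rests on its rim. The deepest of the three dishes, 47 mm high over all, no divider inside. Origin: centre of the foot's underside; z up.
- halved_dish: Plain steel round dish, loose: straight body 56 mm across, mouth 50 mm inside; below it a foot 7 mm high tapering from 45 to 36 mm across, which drops into the mouth of the part below until the body rests on its rim. 35 mm high over all; one upright divider along x, 10 mm below the rim, makes two halves. Origin: centre of the foot's underside; z up.
- quartered_dish: Plain steel round dish, loose: straight body 56 mm across, mouth 50 mm inside; below it a foot 7 mm high tapering from 45 to 36 mm across, which drops into the mouth of the part below until the body rests on its rim. 29 mm high over all (the shallowest); two crossed dividers, 10 mm below the rim, make four quarters. Origin: centre of the foot's underside; z up.
- lid: Loose round steel lid with a knob: the same tapered foot below (7 mm high, 36 to 45 mm in diameter), a 56 mm disc from 7 to 14 mm height, slightly domed at the edge, and a round knob 20 mm in diameter in the middle (narrowing to 16 mm at its root) whose top is 34 mm above the origin. Origin: centre of the foot's underside; z up.
- jar: Small white jar with a dark red lid, 40 mm in diameter, 51 mm high; origin: centre of its underside. Not part of the job; to be left where it is.
- vial: Little brown glass vial with a pale cap, 22 mm in diameter, 45 mm high; origin: centre of its underside. Not part of the job; to be left where it is.
- timer: Square white timer lying flat, 62 x 62 x 20 mm; origin: centre of its underside. Not part of the job; to be left where it is.
There are look-alikes about, which are no part of the job. Leave any green look-alike of the lid alone.

How it is judged:
By the outcome, as a careful person would: the job done as asked, in the order asked, and still so for the second after the job is handed in, with the robot touching nothing.
It also fails if it takes over 141 s, if anything falls off the work surface, if the arm or the gripper's body presses on something with over 40 N, if the wrist force passes 120 N, or if a joint passes its speed limit or range.

ROBOT

A 6-joint arm with a two-finger parallel gripper is mounted at the origin on a cart in front of the work surface, level with it; the furniture and walls round the work are solid. World frame = base frame: x ahead of the robot, y to its left, z up, the work surface at z = 0. Lengths are in mm, angles in rad, forces in N, time in s.
With the tool pointing down it reaches from about 375 to 750 mm from the base axis. Payload 9 kg.
Tool frame: the origin (TCP) lies on the centre line of the jaws, within the pads' length; the fingertips stand 25 mm ahead of it and the grasp point (between the pads) lies 6 mm ahead of it; z points along the fingers, y is the line along which they close (so a half turn about z gives the same grasp; the last joint's range is limited). The gripper opens to 85 mm and grips with 20 to 120 N. Pads are 22 mm wide; open, the fingers measure 114 mm over their backs; the gripper's body (76 mm by 85 mm) begins 54 mm behind the grasp point. The pads swing forward as they close: fully open they stand 13 mm farther back than shut.
Start: joints at [0.917, 0.104, 0.097, 1.564, 0, 1.353], TCP at [253.288, 543.947, 256.331] pointing down, gripper open.
Joint ranges: [-2.99, 2.99], [-0.84, 1.86], [-1.1, 1.16], [-1.84, 2.11], [-1.51, 1.56], [-3.14, 3.14]. Speed limits (rad/s): [2.22, 2.22, 2.57, 3.14, 3.14, 3.14].

INTERFACE

Orientations are given as a 3x3 rotation matrix whose columns are the frame's x, y, z axes.
In Python, from station import r gives the robot as it stands. The module is installed in compiled form; this text tells all that it offers.
- The arm moves only by the shell command python3 -m handwheel 'ROWS' [FORCE]. ROWS is JSON, a list of rows, each a list of 7 numbers: the shift along the world's x, y, z in mm, then the turn, a rotation vector about the world's x, y, z in degrees, then the opening, from 0 (shut) to 1 (fully open). A call has 1 to 12 rows; each row shifts and turns the commanded pose from where the row before left it; what a row does not reach is not made up. A row lasts 1/10 s, in which the tool goes at most 50 mm and 8.59 degrees, less where a joint would pass 70% of its speed; a pose out of reach is approached as far as the arm can. A call is refused whole if a number of a shift passes 50 or a number of a turn 8.59, either way. A call with a gripper value outside its range is refused whole. The fingers move at their own pace and stop on an object; FORCE is the grip in N (left out, the last holds). Time passes only in rows, so rows that do not move let the fingers close. It gives the time, the measured TCP pose, the force, the opening and the grip force at its end, in the units of the state.
- r.get_state(): the state, without advancing time (a new reading comes with each control period).
- r.grab_frame(name): name is "scene" or "top" or "wrist"; returns the picture (420x560x3 uint8, red, green, blue); there is no depth.
- r.get_calibration(name): a dict with "camera_matrix" (3x3 intrinsics, pixels), "camera_from_world" (4x4, takes a point from world to camera coordinates). Camera axes: x right, y down, z forward; pixel columns grow to the right and rows downward; lengths in mm; the calibration is good to about 2 mm. A picture is of the moment at which its call begins: read the wrist's pose just before it. get_calibration takes no time and is no camera call; for the wrist camera it gives the pose at the moment of the call.
- r.hand_in(): hands the job in; it is judged then, once.
Trained networks look in the newest picture that a camera, given by its name, has taken for a name from the list of things; names that differ only in an ending like _2 or _b are one class to them, and where a whole thing is asked for, a point or a joint stands for the part that bears it (a point fixed in the world has none). Each returns a list of dicts, best first, with "p" (0 to 1); they miss things now and then, are a little off and sometimes report something else, mostly with a low value. They report only what shows in the picture. A call takes as long as a camera call. They do not tell look-alikes from the thing itself.
- r.look_for(camera, name): "extent" ([left, top, width, height] in pixels, round what is visible of it).
- r.trace(camera, name): "pixels" (420x560 bool, what is visible of it) and "extent" ([left, top, width, height] in pixels, round what is visible of it).
- r.spot_point(camera, name): "location" ([row, column] in pixels: a listed point, or the origin of a listed thing).
The state is a dict: "time_s": time; "joint_pos": joint angles; "joint_vel": joint speeds; "tau": joint torques, N m; "tcp_pos": TCP position; "tool_rot": TCP orientation; "force": force on the tool from outside, world axes, zero at the start; "torque": the same for the moment, N m; "finger_gap": opening from 0.0 (shut) to 1.0 (fully open); "grasp_force": force on a finger pad.
Only numpy, scipy, OpenCV 4.12 (cv2) and the standard library are available. Lean on these libraries where they do the work, as an engineer would, in place of code of your own. Each camera call takes 0.05 s, during which the arm holds its last target. There are 200 camera calls.

## Working session

There is one attempt and no reset: what is moved stays moved. The work goes in short steps, Python scripts to look and compute and a shell command to move; the robot and the scene stay as the last step left them, time stands still between calls to the robot, and variables do not carry over. Pictures are saved under pics/ and viewed, at most 14 in all, crops included, and the job is handed in when it is done.

```bash
mkdir -p pics
cat > h.py <<'E'
import numpy as np,cv2
from station import r
T=['stand','deep_pot','halved_dish','quartered_dish','lid','jar','vial','timer']
def snap(c,fn=None):
    s=r.get_calibration(c); f=r.grab_frame(c)
    if fn: cv2.imwrite('pics/'+fn,f[:,:,::-1])
    return s,f
def P(c): return np.array(c['camera_matrix'])@np.array(c['camera_from_world'])[:3]
def tri(c1,p1,c2,p2): # p = (col,row)
    X=cv2.triangulatePoints(P(c1),P(c2),np.array(p1,float).reshape(2,1),np.array(p2,float).reshape(2,1)).ravel()
    return X[:3]/X[3]
def onz(c,p,z):
    M=P(c);A=np.c_[M[:,0],M[:,1],-np.array([p[0],p[1],1.])]
    return np.linalg.solve(A,-(M[:,2]*z+M[:,3]))[:2]
def proj(c,X):
    u=P(c)@np.r_[X,1];return u[:2]/u[2]
E
python3 - <<'E'
from h import *
np.set_printoptions(precision=1,suppress=True)
for c in ['scene','top','wrist']:
    s,f=snap(c,c+'0.png')
    M=np.array(s['camera_from_world']);print(c,-M[:3,:3].T@M[:3,3])
    if c!='wrist':
        for t in T:
            for d in r.spot_point(c,t)[:4]:
                l=d['location'];print(c,t,round(d['p'],2),np.round(l[::-1]),onz(s,l[::-1],0))
print(r.get_state())
E
```

```text
scene [122.3 332.7 647.9]
scene stand 0.94 [256. 295.] [442.3  59.1]
scene deep_pot 0.92 [258. 225.] [542.3 -47. ]
scene halved_dish 0.67 [247. 173.] [ 655.  -129.1]
scene lid 0.9 [390. 193.] [ 415.4 -271.3]
scene lid 0.78 [352. 220.] [ 426.6 -169. ]
scene jar 0.59 [314. 258.] [422.7 -57.9]
scene timer 0.73 [312. 181.] [ 544.4 -196.9]
scene timer 0.48 [258. 297.] [436.8  59.5]
top [ 433.8 -102.2  885.6]
top stand 0.78 [206. 267.] [434.2  56.6]
top deep_pot 0.83 [255. 219.] [541.3 -46.2]
top halved_dish 0.62 [293. 168.] [ 658.4 -128.1]
top quartered_dish 0.82 [197. 177.] [632.5  85.3]
top lid 0.95 [360. 278.] [ 417.6 -276.4]
top lid 0.77 [310. 269.] [ 434.5 -168.4]
top jar 0.51 [261. 274.] [420.1 -63. ]
top vial 0.52 [241. 164.] [664.2 -11.2]
top timer 0.75 [321. 220.] [ 542.2 -191.6]
wrist [188.5 573.4 373.8]
{'time_s': 0.95, 'joint_pos': array([ 0.9,  0.1,  0.1,  1.6, -0. ,  1.4]), 'joint_vel': array([-0.,  0., -0.,  0., -0.,  0.]), 'tau': array([ -0. , -55.7,  50.4,   0. ,  -0. ,   0. ]), 'tcp_pos': array([253.3, 543.9, 256.3]), 'tool_rot': array([[-0.9,  0.4,  0. ],
       [ 0.4,  0.9,  0. ],
       [-0. ,  0. , -1. ]]), 'force': array([-0.6,  0.2,  0.8]), 'torque': array([-0., -0., -0.]), 'grasp_force': 0.0, 'finger_gap': 1.0033239268772227}
```

View pics/scene0.png

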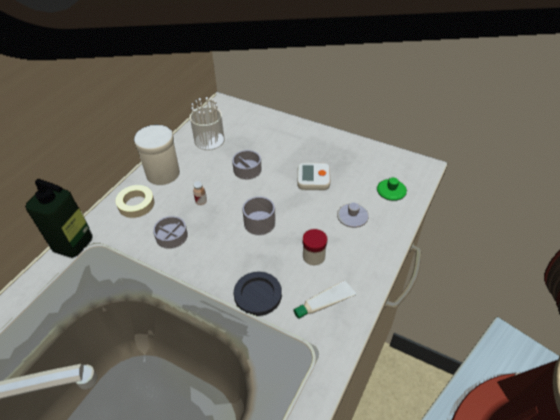

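View pics/top0.png

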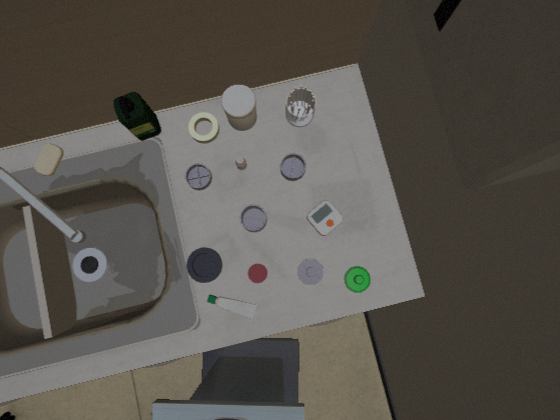

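The scene shows the stand at (256,295), deep pot at (258,215), halved dish at (247,163), quartered dish at (170,232), steel lid at (352,214) and the green look-alike lid at (392,188). The wire cup at (208,130), white canister at (157,155) and yellow ring at (135,200) are no part of it. I choose by dividers and colour, and will check that in a crop.

```bash
cat > m.py <<'E'
from h import *
np.set_printoptions(precision=1,suppress=True)
s1,f1=snap('scene');s2,f2=snap('top')
G={'stand':(256,295,206,267),'deep_pot':(258,215,255,219),'halved_dish':(247,163,293,168),'quartered_dish':(170,232,197,177),'lid':(352,214,310,269)}
for t,g in G.items():
    def near(c,i):
        L=[d for d in r.spot_point(c,t) if np.hypot(d['location'][1]-g[i],d['location'][0]-g[i+1])<25]
        return L[0]['location'][::-1] if L else None
    def tr(c,i):
        for d in r.trace(c,t):
            e=d['extent']
            if np.hypot(e[0]+e[2]/2-g[i],e[1]+e[3]/2-g[i+1])<25:return e
    a,b=near('scene',0),near('top',2)
    print(t,'pt tri',tri(s1,a,s2,b) if a is not None and b is not None else (a,b),'ext',tr('scene',0),tr('top',2))
def crop(f,x,y,n=25): return cv2.resize(f[y-n:y+n,x-n:x+n],(250,250),interpolation=cv2.INTER_CUBIC)
L=[G['deep_pot'],G['halved_dish'],G['quartered_dish']]
cv2.imwrite('pics/crop.png',np.vstack([np.hstack([crop(f1,g[0],g[1]) for g in L]),np.hstack([crop(f2,g[2],g[3]) for g in L])])[:,:,::-1])
E
python3 m.py
```

```text
stand pt tri [435.7  60.4  -0.9] ext [232.8, 274.0, 47.8, 41.9] [185.0, 247.4, 38.0, 32.6]
deep_pot pt tri [543.8 -47.1  -7.8] ext [243.5, 196.4, 32.5, 36.3] [242.2, 204.4, 25.3, 28.7]
halved_dish pt tri ([249.1, 175.2], None) ext [231.3, 150.6, 33.7, 31.2] [281.4, 149.3, 25.2, 33.8]
quartered_dish pt tri [629.4  80.8   4.2] ext [152.3, 215.8, 38.7, 34.9] [182.9, 163.4, 29.9, 26.6]
lid pt tri [ 429.1 -164.3    4.6] ext None [298.3, 257.0, 24.4, 29.4]
```

View pics/crop.png

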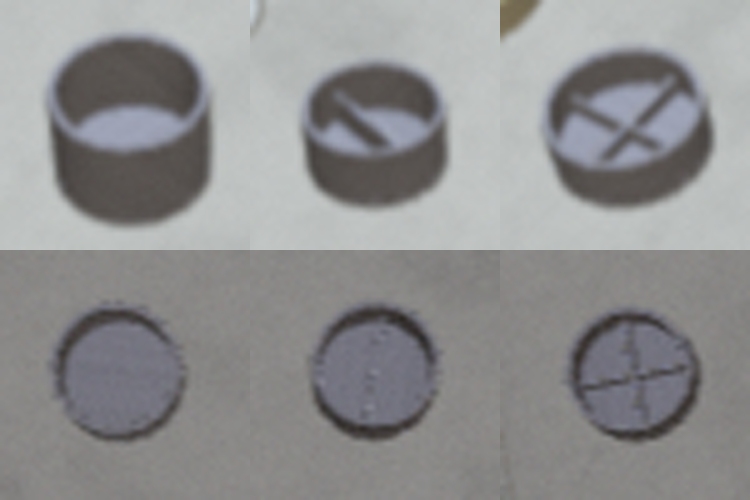

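The crop confirms it: pot with no divider (left), one divider (middle), crossed dividers (right). I move over the pot for a close wrist view.

```bash
python3 -m handwheel '[[22,-49,0,0,0,0,1],[22,-49,0,0,0,0,1],[22,-49,0,0,0,0,1],[22,-49,0,0,0,0,1],[22,-49,0,0,0,0,1],[22,-49,0,0,0,0,1],[22,-49,0,0,0,0,1],[22,-49,-10,0,0,0,1],[22,-49,-20,0,0,0,1],[22,-49,-20,0,0,0,1],[22,-49,-20,0,0,0,1],[22,-49,-10,0,0,0,1]]'
cat > w.py <<'E'
import sys
from h import *
np.set_printoptions(precision=1,suppress=True)
st=r.get_state();s,f=snap('wrist',sys.argv[1]+'.png' if sys.argv[1]!='-' else None)
print('tcp',st['tcp_pos'],st['tool_rot'].round(2).tolist(),st['finger_gap'],st['force'])
np.save('last.npy',P(s))
# args: name:ztop ; fits the rim/disc outline by an ellipse to the trace
for a in sys.argv[2:]:
    t,z=a.split(':');z=float(z)
    for d in r.trace('wrist',t):
        m=d['pixels'].astype(np.uint8);c=max(cv2.findContours(m,0,2)[0],key=cv2.contourArea)
        h=cv2.convexHull(c)[:,0,:].astype(float)
        W=np.array([onz(s,q,z) for q in c[:,0,:]])
        (cx,cy),ra=cv2.minEnclosingCircle(W.astype(np.float32))
        print(t,round(d['p'],2),np.round(d['extent']),'circle at z',z,cx,cy,'R',ra)
    for d in r.spot_point('wrist',t): print('  pt',t,round(d['p'],2),np.round(d['location'][::-1]),onz(s,d['location'][::-1],0))
E
python3 w.py w1 deep_pot:47 stand:14 halved_dish:35 quartered_dish:29
```

```text
time_s: 3.25
tcp_pos: [494.4, 5.0, 184.4]
tool_rot: [[-0.907, 0.422, -0.001], [0.422, 0.907, 0.0], [0.001, 0.0, -1.0]]
force: [0.5, 1.0, 0.4]
finger_gap: 1.003
grasp_force: 0.0
tcp [494.4   5.  184.4] [[-0.91, 0.42, -0.0], [0.42, 0.91, 0.0], [0.0, 0.0, -1.0]] 1.0029645070221371 [0.5 1.  0.4]
deep_pot 0.7 [213. 233.  69.  81.] circle at z 47.0 532.7542724609375 -41.190670013427734 R 34.90839385986328
  pt deep_pot 0.64 [252. 258.] [537.1 -43.8]
stand 0.92 [267.  56.  98. 100.] circle at z 14.0 438.84600830078125 60.2669677734375 R 37.683555603027344
  pt stand 0.94 [312. 107.] [438.8  60. ]
halved_dish 0.85 [204. 366.  52.  30.] circle at z 35.0 628.6197509765625 -111.07675170898438 R 25.057863235473633
  pt halved_dish 0.63 [231. 385.] [ 656.5 -126. ]
  pt halved_dish 0.5 [409. 292.] [632.4  76.7]
  pt halved_dish 0.42 [179. 153.] [425.  -57.5]
quartered_dish 0.64 [398. 268.  59.  47.] circle at z 29.0 619.3126220703125 85.09992218017578 R 32.252357482910156
  pt quartered_dish 0.88 [408. 291.] [630.3  75.7]
```

View pics/w1.png

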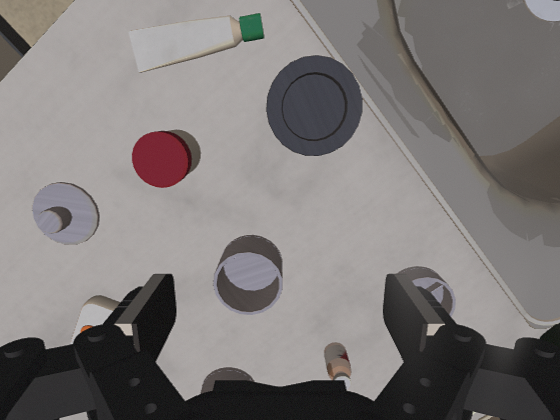

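Wrist view: stand at (314,105), pot rim centred at about (249,283), lid with its knob at (66,213), quartered dish partly hidden behind the finger at (428,293), and halved dish at the bottom edge. Next I triangulate the rims.

Run:
```python
from h import *
np.set_printoptions(precision=1,suppress=True)
s1=r.get_calibration('scene');s2=r.get_calibration('top');w=r.get_calibration('wrist')
print('pot s-w',tri(s1,(259,209),w,(248.5,283)),'s-t',tri(s1,(259,209),s2,(254,218.6)),'w@47',onz(w,(248.5,283),47))
print('halved',tri(s1,(247,159.8),s2,(293,167.6)))
print('quart',tri(s1,(170.8,228.6),s2,(199,177)))
print('stand s-w',tri(s1,(257,293),w,(314,105)), onz(w,(314,105.5),14))
print('lid disc',onz(w,(65.5,213),14))
```

```text
pot s-w [535.6 -42.3  50.6] s-t [537.1 -47.   45.2] w@47 [540.1 -41.2]
halved [ 650.  -127.4   37.3]
quart [627.6  75.8  28. ]
stand s-w [436.5  62.3  14.9] [437.9  63.2]
lid disc [ 429.6 -163.9]
```

```bash
python3 -m handwheel '[[22,-24,-15,0,0,0,1],[22,-24,-17,0,0,0,1],[0,0,-30,0,0,0,1],[0,0,0,0,0,0,1]]' 40; python3 w.py w2 deep_pot:47
```

```text
time_s: 4.1
tcp_pos: [536.4, -40.1, 120.0]
tool_rot: [[-0.907, 0.422, -0.006], [0.422, 0.907, 0.002], [0.006, -0.001, -1.0]]
force: [-1.0, 0.2, -0.3]
finger_gap: 0.998
grasp_force: 0.0
tcp [536.4 -40.1 120. ] [[-0.91, 0.42, -0.01], [0.42, 0.91, 0.0], [0.01, -0.0, -1.0]] 0.9984005160175436 [-1.   0.2 -0.3]
deep_pot 0.59 [227. 185.  96. 106.] circle at z 47.0 535.652099609375 -42.6467399597168 R 31.6699275970459
  pt deep_pot 0.58 [277. 226.] [541.2 -44.9]
```

View pics/w2.png

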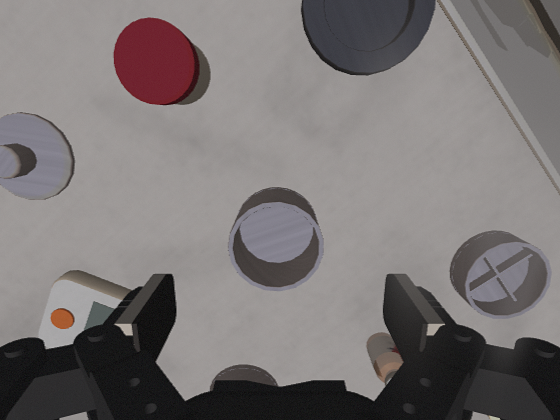

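Pot rim centred at (276,244), about 94 px across; quartered dish clearly visible, its rim around (508,276).

Run:
```python
from h import *
np.set_printoptions(precision=1,suppress=True)
s1=r.get_calibration('scene');w=r.get_calibration('wrist')
print('pot',onz(w,(276,244),47),tri(s1,(259,209),w,(276,244)),np.linalg.norm(onz(w,(229,244),47)-onz(w,(323,244),47)))
print('quart',onz(w,(508,276),29),tri(s1,(170.8,228.6),w,(508,276)))
for z in (30,90,104): print(onz(w,(280,210),z))
```

```text
pot [541.9 -44.8] [540.6 -47.3  43. ] 55.59436604386069
quart [633.4  82.3] [624.1  78.8  35.9]
[528.3 -35.9]
[512.8 -28.9]
[509.2 -27.3]
```

```bash
python3 -m handwheel '[[4.5,-5,-10,0,0,0,1],[0,0,-34,0,0,0,1],[0,0,-34,0,0,0,1],[0,0,0,0,0,0,1],[0,0,0,0,0,0,0],[0,0,0,0,0,0,0],[0,0,0,0,0,0,0],[0,0,0,0,0,0,0],[0,0,0,0,0,0,0],[0,0,0,0,0,0,0],[0,0,0,0,0,0,0],[0,0,0,0,0,0,0]]' 40
```

```text
time_s: 5.45
tcp_pos: [544.8, -46.9, 48.6]
tool_rot: [[-0.907, 0.422, 0.004], [0.422, 0.907, -0.001], [-0.004, 0.0, -1.0]]
force: [-1.1, 0.4, 7.1]
finger_gap: 0.646
grasp_force: 42.8
```

```bash
python3 -m handwheel '[[0,0,20,0,0,0,0],[0,0,30,0,0,0,0],[0,0,30,0,0,0,0],[-25,25,5,0,0,0,0],[0,0,0,0,0,0,0]]' 40; python3 w.py w3 stand:14 deep_pot:110
```

```text
time_s: 5.95
tcp_pos: [517.7, -19.8, 133.7]
tool_rot: [[-0.907, 0.421, 0.003], [0.421, 0.907, -0.0], [-0.003, 0.001, -1.0]]
force: [0.6, 0.1, -2.0]
finger_gap: 0.648
grasp_force: 42.7
tcp [517.7 -19.8 133.7] [[-0.91, 0.42, 0.0], [0.42, 0.91, -0.0], [-0.0, 0.0, -1.0]] 0.6481761988887853 [ 0.6  0.1 -2. ]
stand 0.96 [283.   0. 123. 118.] circle at z 14.0 439.0240478515625 59.62726974487305 R 38.089637756347656
  pt stand 0.57 [339.  56.] [438.9  59.2]
deep_pot 0.92 [205. 197. 148. 160.] circle at z 110.0 518.0811767578125 -21.501468658447266 R 38.73026657104492
  pt deep_pot 0.93 [278. 246.] [542.3 -33.2]
```

View pics/w3.png

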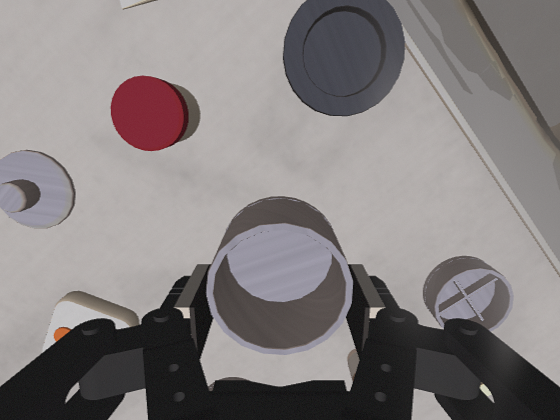

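Pot held upright, rim centre at (280,290); the stand reads (439,59.6), R 38 as it must be.

Run:
```python
from h import *
np.set_printoptions(precision=2,suppress=True)
w=r.get_calibration('wrist');t=r.get_state()['tcp_pos']
for z in (-4,-1.6,1): print(onz(w,(280,290),t[2]+z)-t[:2],np.linalg.norm(onz(w,(208,290),t[2]+z)-onz(w,(352,290),t[2]+z)))
print('stand',onz(w,(344,53),14))
```

```text
[-4.91  1.93] 55.06913119401973
[-6.1   2.47] 53.98046450818539
[-7.38  3.06] 52.80107559853136
stand [439.89  57.51]
```

```bash
python3 -m handwheel '[[-25,26,0,0,0,0,0],[-25,26,-10,0,0,0,0],[-25,26,-10,0,0,0,0],[0,0,-15,0,0,0,0],[0,0,-10,0,0,0,0],[0,0,-10,0,0,0,0],[0,0,-10,0,0,0,0],[0,0,0,0,0,0,0],[0,0,0,0,0,0,0]]'
```

```text
time_s: 7.1
tcp_pos: [443.1, 56.4, 65.6]
tool_rot: [[-0.906, 0.423, -0.001], [0.423, 0.906, 0.0], [0.001, -0.0, -1.0]]
force: [0.1, 0.5, -1.0]
finger_gap: 0.647
grasp_force: 42.7
```

```bash
python3 -m handwheel '[[0,1.5,-3,0,0,0,0],[0,0,-3,0,0,0,0],[0,0,-2,0,0,0,0],[0,0,-1,0,0,0,0],[0,0,0,0,0,0,0],[0,0,0,0,0,0,0]]'
```

```text
time_s: 7.7
tcp_pos: [443.1, 58.2, 56.8]
tool_rot: [[-0.907, 0.422, 0.0], [0.422, 0.907, 0.0], [-0.0, 0.0, -1.0]]
force: [-0.4, -0.2, -0.9]
finger_gap: 0.642
grasp_force: 42.7
```

```bash
python3 -m handwheel '[[0,0,-1,0,0,0,0],[0,0,-1,0,0,0,0],[0,0,-1,0,0,0,0],[0,0,0,0,0,0,0],[0,0,0,0,0,0,0]]'
```

```text
time_s: 8.2
tcp_pos: [443.2, 58.2, 55.4]
tool_rot: [[-0.907, 0.422, 0.001], [0.422, 0.907, -0.0], [-0.001, -0.0, -1.0]]
force: [-9.1, 1.0, 18.5]
finger_gap: 0.647
grasp_force: 44.3
```

Contact came at the expected height (55.4, against 55.6 predicted). I release, rise and check.

```bash
python3 -m handwheel '[[0,0,1,0,0,0,0.75],[0,0,0,0,0,0,1],[0,0,0,0,0,0,1],[0,0,0,0,0,0,1],[0,0,10,0,0,0,1],[0,0,35,0,0,0,1],[0,0,35,0,0,0,1],[25,-25,10,0,0,0,1],[0,0,0,0,0,0,1]]'; python3 w.py w4 deep_pot:54 stand:14
```

```text
time_s: 9.1
tcp_pos: [471.1, 31.1, 147.7]
tool_rot: [[-0.906, 0.423, 0.005], [0.423, 0.906, -0.002], [-0.006, 0.001, -1.0]]
force: [0.7, 0.2, -0.7]
finger_gap: 1.002
grasp_force: 0.0
tcp [471.1  31.1 147.7] [[-0.91, 0.42, 0.01], [0.42, 0.91, -0.0], [-0.01, 0.0, -1.0]] 1.002032729429298 [ 0.7  0.2 -0.7]
deep_pot 0.96 [252. 111.  96.  94.] circle at z 54.0 437.59356689453125 60.05379104614258 R 28.199148178100586
  pt deep_pot 0.82 [296. 149.] [437.3  59.9]
stand 0.79 [240.  98. 111.  98.] circle at z 14.0 438.420166015625 60.418739318847656 R 37.7528190612793
```

View pics/w4.png

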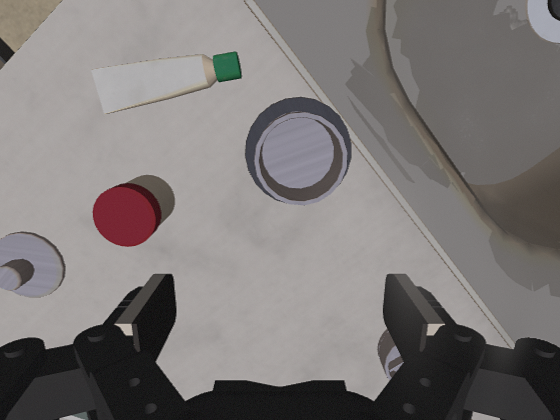

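Pot stands concentric in the stand at (300,155): circle R 28.2 at z 54, centre (437.6,60.1), so it is seated. Now the halved dish.

```bash
python3 -m handwheel '[[32,-28,0,0,0,0,1],[32,-28,0,0,0,0,1],[32,-28,0,0,0,0,1],[32,-28,0,0,0,0,1],[32,-28,0,0,0,0,1],[0,0,0,0,0,0,1]]'; python3 w.py w5 halved_dish:35 lid:14
```

```text
time_s: 9.95
tcp_pos: [629.4, -109.4, 141.6]
tool_rot: [[-0.906, 0.424, -0.003], [0.424, 0.906, 0.001], [0.003, -0.001, -1.0]]
force: [-1.1, 0.1, -0.1]
finger_gap: 0.998
grasp_force: 0.0
tcp [ 629.4 -109.4  141.6] [[-0.91, 0.42, -0.0], [0.42, 0.91, 0.0], [0.0, -0.0, -1.0]] 0.9975909633091519 [-1.1  0.1 -0.1]
halved_dish 0.8 [234. 216.  81.  89.] circle at z 35.0 650.9818115234375 -126.16719818115234 R 31.602558135986328
  pt halved_dish 0.9 [274. 245.] [ 654.6 -126.1]
  pt halved_dish 0.27 [415. 194.] [661.8 -12.6]
lid 0.97 [27.  2. 66. 14.] circle at z 14.0 448.72540283203125 -174.24734497070312 R 20.651063919067383
```

View pics/w5.png

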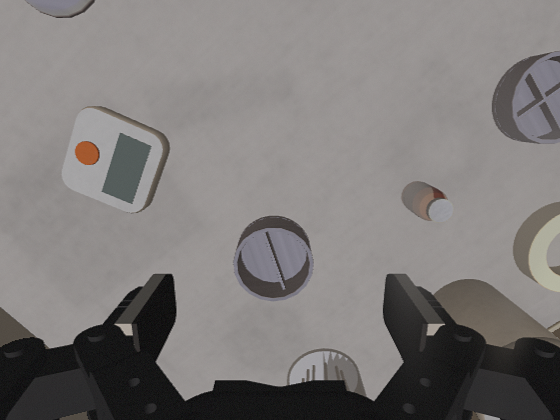

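Halved dish centred under the hand, rim (274,263), one divider; the vial is at (438,210) and a canister behind on the right at (470,330).

Run:
```python
from h import *
np.set_printoptions(precision=1,suppress=True)
s1=r.get_calibration('scene');s2=r.get_calibration('top');w=r.get_calibration('wrist')
print('halved',onz(w,(274,263),35),tri(s1,(247,159.8),w,(274,263)),np.linalg.norm(onz(w,(234,263),35)-onz(w,(313.5,263),35)))
print('canister top',tri(s1,(155,139),s2,(239,101)),'ring',tri(s1,(135,200),s2,(204,127)),'rack',tri(s1,(207,112),s2,(301,107)))
```

```text
halved [ 653.9 -122.7] [ 648.8 -123.5   41. ] 55.621403948442676
canister top [773.9 -14.   88.9] ring [744.5  71.7  13.3] rack [ 768.9 -139.3   83.5]
```

```bash
python3 -m handwheel '[[12,-7,-4,0,0,0,1],[12.6,-7,-25,0,0,0,1],[0,0,-25,0,0,0,1],[0,0,-25,0,0,0,1],[0,0,-15,0,0,0,1],[0,0,-10,0,0,0,1],[0,0,0,0,0,0,1],[0,0,0,0,0,0,1]]'
```

```text
time_s: 11.0
tcp_pos: [653.0, -120.8, 41.9]
tool_rot: [[-0.907, 0.422, 0.001], [0.422, 0.907, -0.0], [-0.001, 0.0, -1.0]]
force: [1.1, -0.8, 0.5]
finger_gap: 0.997
grasp_force: 0.0
```

```bash
python3 -m handwheel '[[1,-2.7,-4.5,0,0,0,1],[0,0,0,0,0,0,1],[0,0,0,0,0,0,0],[0,0,0,0,0,0,0],[0,0,0,0,0,0,0],[0,0,0,0,0,0,0],[0,0,0,0,0,0,0],[0,0,0,0,0,0,0],[0,0,0,0,0,0,0]]'
```

```text
time_s: 11.9
tcp_pos: [653.9, -123.6, 36.6]
tool_rot: [[-0.907, 0.422, 0.001], [0.422, 0.907, -0.0], [-0.001, 0.0, -1.0]]
force: [0.4, 1.0, 5.3]
finger_gap: 0.631
grasp_force: 43.3
```

```bash
python3 -m handwheel '[[0,0,20,0,0,0,0],[0,0,30,0,0,0,0],[0,0,30,0,0,0,0],[0,0,30,0,0,0,0],[0,0,10,0,0,0,0],[0,0,0,0,0,0,0]]'; python3 w.py w6 halved_dish:155
```

```text
time_s: 12.5
tcp_pos: [654.3, -123.7, 157.2]
tool_rot: [[-0.907, 0.422, 0.002], [0.422, 0.907, -0.001], [-0.002, 0.0, -1.0]]
force: [0.8, -0.4, -0.4]
finger_gap: 0.626
grasp_force: 42.8
tcp [ 654.3 -123.7  157.2] [[-0.91, 0.42, 0.0], [0.42, 0.91, -0.0], [-0.0, 0.0, -1.0]] 0.6261338658690686 [ 0.8 -0.4 -0.4]
halved_dish 0.63 [211. 223. 140. 153.] circle at z 155.0 652.651123046875 -123.9850082397461 R 32.040313720703125
  pt halved_dish 0.58 [281. 274.] [ 711.9 -149.7]
```

View pics/w6.png

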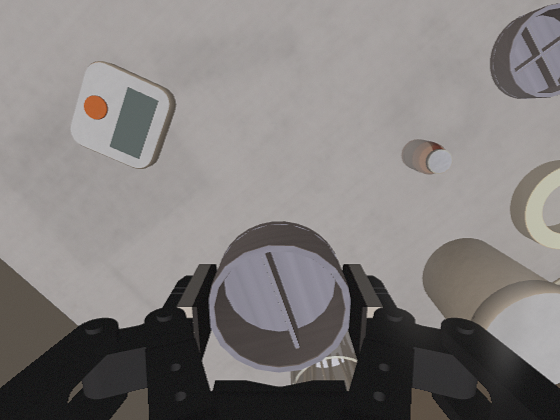

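Dish held upright, rim (280,307), radius 70 px.

Run:
```python
from h import *
np.set_printoptions(precision=2,suppress=True)
w=r.get_calibration('wrist');t=r.get_state()['tcp_pos']
for z in (-9,-6,-1.6): print(onz(w,(280,307),t[2]+z)-t[:2],np.linalg.norm(onz(w,(210.5,307),t[2]+z)-onz(w,(350,307),t[2]+z)))
```

```text
[ 4.46 -2.4 ] 56.391892550696326
[ 2.82 -1.65] 55.05610671014476
[ 0.43 -0.55] 53.09695414400249
```

```bash
python3 -m handwheel '[[-36,30.6,0,0,0,0,0],[-36,30.6,0,0,0,0,0],[-36,30.6,0,0,0,0,0],[-36,30.6,0,0,0,0,0],[-36,30.6,0,0,0,0,0],[-36,30.6,0,0,0,0,0],[0,0,-20,0,0,0,0],[0,0,-20,0,0,0,0],[0,0,-12,0,0,0,0],[0,0,0,0,0,0,0],[0,0,0,0,0,0,0]]'
```

```text
time_s: 13.75
tcp_pos: [437.3, 60.0, 103.9]
tool_rot: [[-0.906, 0.422, -0.001], [0.422, 0.906, 0.0], [0.001, -0.0, -1.0]]
force: [0.6, 0.1, -0.7]
finger_gap: 0.631
grasp_force: 42.8
```

```bash
python3 -m handwheel '[[0,0,-8,0,0,0,0],[0,0,-4,0,0,0,0],[0,0,-3,0,0,0,0],[0,0,-3,0,0,0,0],[0,0,-1,0,0,0,0],[0,0,0,0,0,0,0],[0,0,0,0,0,0,0]]'
```

```text
time_s: 14.45
tcp_pos: [437.7, 60.1, 85.4]
tool_rot: [[-0.907, 0.422, 0.0], [0.422, 0.907, 0.0], [-0.0, 0.0, -1.0]]
force: [-0.4, -0.1, -0.4]
finger_gap: 0.628
grasp_force: 42.8
```

```bash
python3 -m handwheel '[[0,0,-1,0,0,0,0],[0,0,-0.7,0,0,0,0],[0,0,-0.7,0,0,0,0],[0,0,0,0,0,0,0],[0,0,0,0,0,0,0]]'
```

```text
time_s: 14.95
tcp_pos: [437.7, 60.1, 83.5]
tool_rot: [[-0.907, 0.422, 0.001], [0.422, 0.907, -0.0], [-0.001, 0.0, -1.0]]
force: [-3.8, 0.7, 6.9]
finger_gap: 0.628
grasp_force: 43.6
```

Contact at 83.5, against 83.6 predicted. Release, and go partway towards the quartered dish.

```bash
python3 -m handwheel '[[0,0,0.3,0,0,0,0.75],[0,0,0,0,0,0,1],[0,0,0,0,0,0,1],[0,0,0,0,0,0,1],[0,0,10,0,0,0,1],[0,0,35,0,0,0,1],[0,0,35,0,0,0,1],[40,-10,10,0,0,0,1],[40,-10,0,0,0,0,1],[0,0,0,0,0,0,1]]'; python3 w.py w7 halved_dish:82 quartered_dish:29
```

```text
time_s: 15.95
tcp_pos: [520.6, 38.8, 172.1]
tool_rot: [[-0.906, 0.423, -0.001], [0.423, 0.906, 0.0], [0.001, -0.0, -1.0]]
force: [-1.2, -0.1, -0.9]
finger_gap: 1.001
grasp_force: 0.0
tcp [520.6  38.8 172.1] [[-0.91, 0.42, -0.0], [0.42, 0.91, 0.0], [0.0, -0.0, -1.0]] 1.0007569802569731 [-1.2 -0.1 -0.9]
halved_dish 0.62 [202.  38.  99. 111.] circle at z 82.0 440.43316650390625 58.64949417114258 R 28.026126861572266
  pt halved_dish 0.66 [257.  94.] [437.3  57.4]
quartered_dish 0.89 [342. 264.  57.  68.] circle at z 29.0 624.692626953125 77.75867462158203 R 33.453269958496094
  pt quartered_dish 0.97 [372. 288.] [631.2  79.2]
  pt quartered_dish 0.72 [ 59. 324.] [ 543.  -200.6]
```

View pics/w7.png

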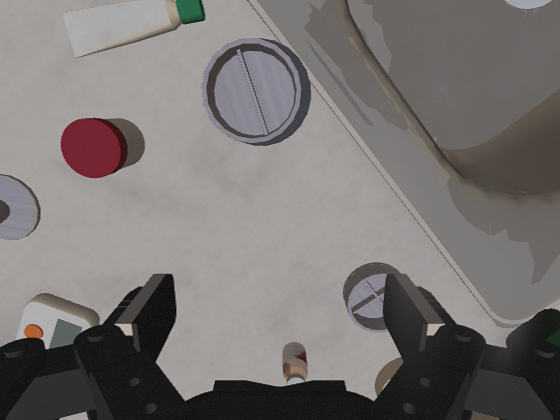

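Halved dish sits level on the pot (R 28.0 at z 82). Quartered dish next, at about (375,297).

```bash
python3 -m handwheel '[[30,12,0,0,0,0,1],[30,12,-15,0,0,0,1],[30,12,-15,0,0,0,1],[0,0,0,0,0,0,1]]'; python3 w.py w8 quartered_dish:29
```

```text
time_s: 16.6
tcp_pos: [607.7, 77.5, 140.0]
tool_rot: [[-0.907, 0.421, -0.003], [0.421, 0.907, 0.001], [0.003, -0.001, -1.0]]
force: [0.0, 0.3, -0.5]
finger_gap: 0.998
grasp_force: 0.0
tcp [607.7  77.5 140. ] [[-0.91, 0.42, -0.0], [0.42, 0.91, 0.0], [0.0, -0.0, -1.0]] 0.9983831543231051 [ 0.   0.3 -0.5]
quartered_dish 0.65 [258. 201.  79.  83.] circle at z 29.0 627.9462890625 80.23873901367188 R 30.454172134399414
quartered_dish 0.46 [ 1. 32.  8. 45.] circle at z 29.0 443.7987060546875 -30.937320709228516 R 12.639355659484863
  pt quartered_dish 0.93 [297. 236.] [632.7  80.2]
```

View pics/w8.png

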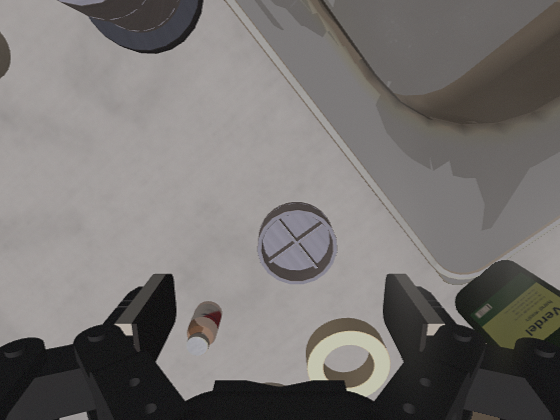

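Run:
```python
from h import *
np.set_printoptions(precision=1,suppress=True)
s1=r.get_calibration('scene');w=r.get_calibration('wrist');s2=r.get_calibration('top')
print(onz(w,(297,245),29),tri(s1,(170.8,228.6),w,(297,245)),np.linalg.norm(onz(w,(258,245),29)-onz(w,(336.5,245),29)))
print('bottle',tri(s1,(45,188),s2,(123,101)),onz(s2,(140,130),80))
```

```text
[629.9  78.7] [629.1  76.7  27.5] 55.2371672765144
bottle [746.2 202.9 139.8] [712.7 191.8]
```

```bash
python3 -m handwheel '[[11,0.5,-4,0,0,0,1],[11,0.5,-25,0,0,0,1],[0,0,-25,0,0,0,1],[0,0,-25,0,0,0,1],[0,0,-15,0,0,0,1],[0,0,-10,0,0,0,1],[0,0,0,0,0,0,1],[0,0,0,0,0,0,1]]'
```

```text
time_s: 17.55
tcp_pos: [630.1, 77.0, 40.5]
tool_rot: [[-0.907, 0.422, 0.002], [0.422, 0.907, -0.0], [-0.002, 0.001, -1.0]]
force: [-0.1, 0.4, -0.2]
finger_gap: 1.001
grasp_force: 0.0
```

```bash
python3 -m handwheel '[[0,1.5,-7,0,0,0,1],[0,0,0,0,0,0,1],[0,0,0,0,0,0,0],[0,0,0,0,0,0,0],[0,0,0,0,0,0,0],[0,0,0,0,0,0,0],[0,0,0,0,0,0,0],[0,0,0,0,0,0,0],[0,0,0,0,0,0,0]]'
```

```text
time_s: 18.45
tcp_pos: [630.1, 78.6, 32.9]
tool_rot: [[-0.907, 0.422, 0.001], [0.422, 0.907, 0.0], [-0.001, 0.0, -1.0]]
force: [-0.9, 0.3, 5.1]
finger_gap: 0.645
grasp_force: 42.7
```

```bash
python3 -m handwheel '[[0,0,20,0,0,0,0],[0,0,30,0,0,0,0],[0,0,30,0,0,0,0],[0,0,30,0,0,0,0],[0,0,20,0,0,0,0],[0,0,0,0,0,0,0]]'; python3 w.py w9 quartered_dish:155
```

```text
time_s: 19.05
tcp_pos: [631.2, 78.5, 165.5]
tool_rot: [[-0.907, 0.422, 0.005], [0.422, 0.907, -0.0], [-0.005, 0.002, -1.0]]
force: [-0.5, -0.2, -1.0]
finger_gap: 0.642
grasp_force: 42.7
tcp [631.2  78.5 165.5] [[-0.91, 0.42, 0.01], [0.42, 0.91, -0.0], [-0.0, 0.0, -1.0]] 0.6415931383953588 [-0.5 -0.2 -1. ]
  pt quartered_dish 0.91 [275. 273.] [689.8  46.8]
```

View pics/w9.png

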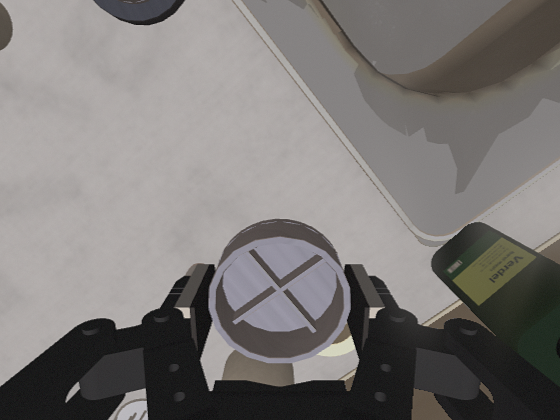

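Dish held upright, rim centre (280,298).

```bash
python3 -m handwheel '[[-38,-4,0,0,0,0,0],[-38,-4,0,0,0,0,0],[-38,-4,0,0,0,0,0],[-38,-4,0,0,0,0,0],[-38,-4,0,0,0,0,0],[0,0,-15,0,0,0,0],[0,0,-15,0,0,0,0],[0,0,-10,0,0,0,0],[0,0,0,0,0,0,0],[0,0,0,0,0,0,0]]'
```

```text
time_s: 20.2
tcp_pos: [439.6, 58.7, 121.4]
tool_rot: [[-0.907, 0.422, -0.002], [0.422, 0.907, 0.0], [0.002, -0.0, -1.0]]
force: [0.6, 0.5, -0.5]
finger_gap: 0.645
grasp_force: 42.8
```

```bash
python3 -m handwheel '[[1,0,-5,0,0,0,0],[0,0,-3,0,0,0,0],[0,0,-3,0,0,0,0],[0,0,-1,0,0,0,0],[0,0,0,0,0,0,0],[0,0,0,0,0,0,0]]'
```

```text
time_s: 20.8
tcp_pos: [440.7, 58.6, 110.2]
tool_rot: [[-0.907, 0.422, 0.0], [0.422, 0.907, 0.0], [-0.0, 0.0, -1.0]]
force: [0.0, -0.5, -0.6]
finger_gap: 0.646
grasp_force: 42.8
```

```bash
python3 -m handwheel '[[0,0,-1,0,0,0,0],[0,0,-0.7,0,0,0,0],[0,0,0,0,0,0,0],[0,0,0,0,0,0,0]]'
```

```text
time_s: 21.2
tcp_pos: [440.6, 58.6, 108.4]
tool_rot: [[-0.907, 0.422, 0.0], [0.422, 0.907, 0.0], [-0.0, 0.0, -1.0]]
force: [-0.0, 0.2, -1.1]
finger_gap: 0.644
grasp_force: 42.8
```

```bash
python3 -m handwheel '[[0,0,-0.6,0,0,0,0],[0,0,-0.6,0,0,0,0],[0,0,0,0,0,0,0],[0,0,0,0,0,0,0]]'
```

```text
time_s: 21.6
tcp_pos: [440.8, 58.6, 107.8]
tool_rot: [[-0.907, 0.422, 0.001], [0.422, 0.907, -0.0], [-0.001, 0.0, -1.0]]
force: [-2.0, -0.5, 6.4]
finger_gap: 0.643
grasp_force: 43.3
```

```bash
python3 -m handwheel '[[0,0,0.3,0,0,0,0.75],[0,0,0,0,0,0,1],[0,0,0,0,0,0,1],[0,0,0,0,0,0,1],[0,0,10,0,0,0,1],[0,0,35,0,0,0,1],[0,0,30,0,0,0,1],[15,-40,0,0,0,0,1],[10,-40,0,0,0,0,1],[0,-40,0,0,0,0,1],[0,0,0,0,0,0,1]]'; python3 w.py w10 quartered_dish:104 lid:14
```

```text
time_s: 22.7
tcp_pos: [465.9, -65.2, 183.2]
tool_rot: [[-0.905, 0.426, 0.001], [0.426, 0.905, -0.001], [-0.001, -0.001, -1.0]]
force: [0.1, 0.4, -0.2]
finger_gap: 1.001
grasp_force: 0.0
tcp [465.9 -65.2 183.2] [[-0.9, 0.43, 0.0], [0.43, 0.9, -0.0], [-0.0, -0.0, -1.0]] 1.0014197726633136 [ 0.1  0.4 -0.2]
quartered_dish 0.73 [404.  50. 121. 102.] circle at z 104.0 440.0213317871094 53.88768768310547 R 31.348512649536133
  pt quartered_dish 0.94 [446. 106.] [455.6  88.5]
lid 0.92 [122. 180.  61.  62.] circle at z 14.0 429.48236083984375 -166.6482391357422 R 28.506105422973633
lid 0.88 [ 15. 216.  64.  58.] circle at z 14.0 415.5213623046875 -265.51153564453125 R 29.09187889099121
  pt lid 0.9 [ 54. 239.] [ 415.6 -268.2]
  pt lid 0.57 [158. 210.] [ 431.9 -168.6]
```

View pics/w10.png

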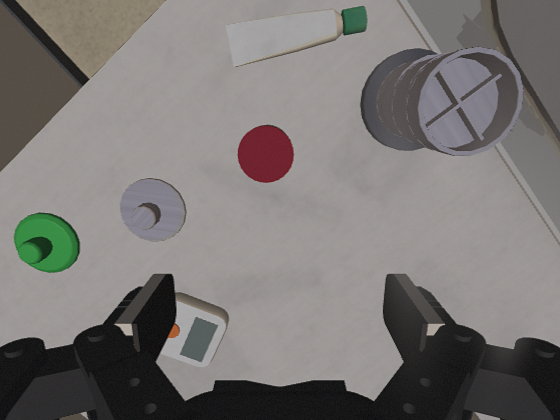

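Tower is straight, with the quartered dish on top at (468,102). Steel lid at (153,209), green look-alike at (46,242). I go over the steel lid with the jaws half open.

```bash
python3 -m handwheel '[[-12,-33,0,0,0,0,0.55],[-12,-33,-25,0,0,0,0.55],[-10,-33,-25,0,0,0,0.55],[0,0,0,0,0,0,0.55]]'; python3 w.py w11 lid:14
python3 - <<'E'
from h import *
np.set_printoptions(precision=1,suppress=True)
w,f=snap('wrist')
# silhouette extremes of the lid; knob top prediction
for X in ([429.5,-165.5,14],[429.5,-165.5,34]): print(proj(w,X))
for d in r.trace('wrist','lid'):
    m=d['pixels'];print(d['p'],f[m].mean(0),np.round(d['extent'],1))
    c=max(cv2.findContours(m.astype(np.uint8),0,1)[0],key=cv2.contourArea)
    print(cv2.fitEllipse(c),onz(w,cv2.fitEllipse(c)[0],12))
E
```

```text
time_s: 23.35
tcp_pos: [429.6, -161.2, 129.5]
tool_rot: [[-0.906, 0.424, -0.003], [0.424, 0.906, 0.002], [0.004, 0.0, -1.0]]
force: [-0.2, 0.4, 0.1]
finger_gap: 0.55
grasp_force: 0.0
tcp [ 429.6 -161.2  129.5] [[-0.91, 0.42, -0.0], [0.42, 0.91, 0.0], [0.0, 0.0, -1.0]] 0.5499946828240954 [-0.2  0.4  0.1]
lid 0.93 [234. 188.  76.  68.] circle at z 14.0 428.5108337402344 -167.8294677734375 R 27.530776977539062
lid 0.75 [ 98. 225.  79.  73.] circle at z 14.0 414.6815185546875 -266.0721740722656 R 28.14536476135254
  pt lid 0.73 [275. 222.] [ 434.1 -167.6]
  pt lid 0.6 [142. 255.] [ 415.5 -269.5]
[270.9 216.8]
[270.2 225.8]
0.87 [137.4 134.4 144.2] [229.9 182.1  75.5  67.1]
((267.0513916015625, 215.58042907714844), (74.6124038696289, 77.07694244384766), 103.847900390625) [ 428.  -167.9]
```

```bash
python3 -m handwheel '[[-0.5,-6.5,-5,0,0,0,0.55],[0,0,-20,0,0,0,0.55],[0,0,-25,0,0,0,0.55],[0,0,-20,0,0,0,0.55],[0,0,-10,0,0,0,0.55],[0,0,0,0,0,0,0.55],[0,0,0,0,0,0,0.55]]'
```

```text
time_s: 24.3
tcp_pos: [431.5, -167.0, 53.3]
tool_rot: [[-0.907, 0.422, 0.001], [0.422, 0.907, -0.0], [-0.001, -0.0, -1.0]]
force: [0.6, 0.8, -0.6]
finger_gap: 0.552
grasp_force: 0.0
```

```bash
python3 -m handwheel '[[-1.5,-0.5,-6,0,0,0,0.55],[0,0,-5,0,0,0,0.55],[0,0,0,0,0,0,0.55],[0,0,0,0,0,0,0.2],[0,0,0,0,0,0,0],[0,0,0,0,0,0,0],[0,0,0,0,0,0,0],[0,0,0,0,0,0,0],[0,0,0,0,0,0,0],[0,0,0,0,0,0,0],[0,0,0,0,0,0,0]]' 40
```

```text
time_s: 25.4
tcp_pos: [429.8, -167.5, 41.9]
tool_rot: [[-0.907, 0.422, 0.001], [0.422, 0.907, -0.0], [-0.001, 0.0, -1.0]]
force: [0.3, 0.8, 6.3]
finger_gap: 0.207
grasp_force: 39.5
```

```bash
python3 -m handwheel '[[0,0,20,0,0,0,0],[0,0,30,0,0,0,0],[0,0,30,0,0,0,0],[0,0,30,0,0,0,0],[0,0,30,0,0,0,0],[0,20,5,0,0,0,0],[0,40,0,0,0,0,0],[0,40,0,0,0,0,0],[0,20,0,0,0,0,0],[0,0,0,0,0,0,0],[0,0,0,0,0,0,0]]'; python3 w.py w12 quartered_dish:104 lid:150
```

```text
time_s: 26.5
tcp_pos: [429.5, -47.3, 186.2]
tool_rot: [[-0.907, 0.421, -0.0], [0.421, 0.907, -0.0], [0.0, -0.0, -1.0]]
force: [0.4, -0.4, -1.7]
finger_gap: 0.206
grasp_force: 39.4
tcp [429.5 -47.3 186.2] [[-0.91, 0.42, -0.0], [0.42, 0.91, -0.0], [0.0, -0.0, -1.0]] 0.2064882537578685 [ 0.4 -0.4 -1.7]
quartered_dish 0.81 [392. 128. 115.  96.] circle at z 104.0 438.814208984375 54.20175552368164 R 31.459266662597656
  pt quartered_dish 0.66 [430. 174.] [467.9  78.3]
lid 0.7 [ 21. 253.  67.  58.] circle at z 150.0 391.34197998046875 -149.52090454101562 R 15.796223640441895
lid 0.56 [220. 216. 120. 108.] circle at z 150.0 431.17279052734375 -48.4632682800293 R 29.121511459350586
  pt lid 0.82 [279. 264.] [489.7 -75.9]
  pt lid 0.56 [ 60. 281.] [ 418.1 -272. ]
```

```bash
python3 -m handwheel '[[3,26.5,0,0,0,0,0],[3,40,0,0,0,0,0],[4,40,0,0,0,0,0],[0,0,-12,0,0,0,0],[0,0,-12,0,0,0,0],[0,0,-8,0,0,0,0],[0,0,0,0,0,0,0],[0,0,0,0,0,0,0]]'
```

```text
time_s: 27.55
tcp_pos: [439.5, 58.2, 154.4]
tool_rot: [[-0.906, 0.424, -0.0], [0.424, 0.906, 0.0], [0.0, -0.0, -1.0]]
force: [0.2, -0.1, -0.7]
finger_gap: 0.208
grasp_force: 39.5
```

```bash
python3 -m handwheel '[[0,0.8,-6,0,0,0,0],[0,0,-4,0,0,0,0],[0,0,-3,0,0,0,0],[0,0,-1,0,0,0,0],[0,0,0,0,0,0,0],[0,0,0,0,0,0,0]]'
```

```text
time_s: 28.15
tcp_pos: [439.6, 59.9, 140.6]
tool_rot: [[-0.907, 0.422, 0.0], [0.422, 0.907, 0.0], [-0.0, 0.0, -1.0]]
force: [0.0, -0.9, -0.6]
finger_gap: 0.21
grasp_force: 39.5
```

```bash
python3 -m handwheel '[[0,0,-0.7,0,0,0,0],[0,0,-0.7,0,0,0,0],[0,0,0,0,0,0,0],[0,0,0,0,0,0,0]]'
```

```text
time_s: 28.55
tcp_pos: [439.6, 59.9, 139.1]
tool_rot: [[-0.907, 0.422, 0.0], [0.422, 0.907, 0.0], [-0.0, 0.0, -1.0]]
force: [0.2, 0.4, -1.3]
finger_gap: 0.21
grasp_force: 39.5
```

```bash
python3 -m handwheel '[[0,0,-0.6,0,0,0,0],[0,0,-0.4,0,0,0,0],[0,0,0,0,0,0,0],[0,0,0,0,0,0,0]]'
```

```text
time_s: 28.95
tcp_pos: [439.9, 59.9, 138.7]
tool_rot: [[-0.907, 0.422, 0.001], [0.422, 0.907, -0.0], [-0.001, 0.0, -1.0]]
force: [-2.9, 0.2, 5.8]
finger_gap: 0.208
grasp_force: 40.0
```

Contact at 138.7, against 138.9 predicted: seated. Release, clear away, and check with the scene camera.

```bash
python3 -m handwheel '[[0,0,0.3,0,0,0,0.3],[0,0,0,0,0,0,0.55],[0,0,0,0,0,0,0.55],[0,0,0,0,0,0,0.55],[0,0,15,0,0,0,0.55],[0,0,35,0,0,0,0.55],[0,-10,30,0,0,0,0.55],[0,-45,0,0,0,0,0.55],[0,-45,0,0,0,0,0.55],[0,-45,0,0,0,0,0.55],[0,-45,0,0,0,0,0.55],[0,0,0,0,0,0,0.55]]'
python3 - <<'E'
from h import *
np.set_printoptions(precision=1,suppress=True)
a,f=snap('scene');b,g=snap('top');w,k=snap('wrist')
u=cv2.resize(f[180:340,170:350],(400,356),interpolation=cv2.INTER_CUBIC);v=cv2.resize(k,(400,300))
v=np.vstack([v,np.zeros((56,400,3),np.uint8)])
cv2.imwrite('pics/fin.png',np.hstack([u,v])[:,:,::-1])
for t in ('jar','vial','timer'):
    for c,s in (('scene',a),('top',b)):
        for d in r.spot_point(c,t)[:1]: print(t,c,onz(s,d['location'][::-1],0))
E
```

```text
time_s: 30.15
tcp_pos: [439.4, -134.6, 219.3]
tool_rot: [[-0.904, 0.427, 0.001], [0.427, 0.904, -0.002], [-0.001, -0.001, -1.0]]
force: [0.4, 0.1, 0.1]
finger_gap: 0.552
grasp_force: 0.0
jar scene [425.4 -56.6]
vial scene [657.1 -20.1]
vial top [664.7 -16.5]
timer scene [ 550.4 -198.2]
```

View pics/fin.png

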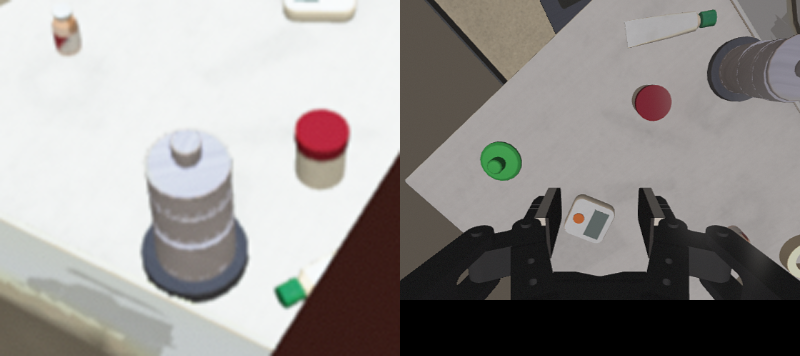

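The tower stands straight on the stand at (195,215) in the left half, with the lid on top and the jaws clear of it. Jar, vial and timer are where they were.

```bash
python3 -c "
from station import r
print(r.hand_in())"
```

```text
the job is handed in; nothing more can be done
None
```

The dishes are back on the stand in the order asked: deep pot, halved dish, quartered dish, then the steel lid, each seated within about 0.2 mm of the expected height; the tower stands free, the jar, vial, timer and green lid were not touched, and I handed the job in at about 30 s (no verdict came back).

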